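Clamp the shaft collar under the ratchet hold-down

ROBOT

A 6-joint arm with a two-finger parallel gripper is mounted at the origin on the work surface. World frame = base frame: x ahead of the robot, y to its left, z up, the work surface at z = 0. Lengths are in mm, angles in rad, forces in N, time in s.
With the tool pointing down it reaches from about 300 to 750 mm from the base axis. Payload 8.5 kg.
Tool frame: the origin (TCP) lies midway between the tips of the shut fingers; the grasp point (between the pads) lies 19 mm behind it (r.hold_point_z is the distance from the TCP to the grasp point, in mm); y points along the fingers, x is the direction in which the jaws open and shut, and the axes are right-handed (so a half turn about y gives the same grasp; the last joint's range is limited). The gripper opens to 85 mm and grips with 20 to 120 N. Pads are 22 mm wide; open, the fingers measure 114 mm over their backs; the gripper's body (76 mm by 85 mm) begins 54 mm behind the grasp point. The pads swing forward as they close: fully open they stand 13 mm farther back than shut.
Start: joints at [1.01, 0.381, 1.297, -0, 1.464, -0.215], TCP at [186.413, 517.427, 231.322] pointing down, gripper open.
Joint ranges: [-3.11, 3.11], [-0.89, 2.33], [0.22, 2.48], [-1.42, 4.56], [0.17, 2.85], [-2.88, 2.88]. Speed limits (rad/s): [2.39, 2.39, 3.14, 3.14, 3.14, 3.14].

INTERFACE

Orientations are given as a unit quaternion [w, x, y, z].
In Python, from workcell import r, cams gives the robot as it stands.
- The arm moves only by the tool carry_out, never from a script. Its argument "plan" is a list of rows, each an object of numbers: "grip": the closure in counts, from 0 (fully open) to 255 (shut); "dx", "dy", "dz": the shift along the tool's x, y, z in cm; "turn": the turn about the tool's y in degrees. In form: [{"grip": .., "dx": .., "dy": .., "dz": .., "turn": ..}, ...]. A call has 1 to 20 rows; each row is the pose to reach, as a shift and turn from the pose commanded when the call began, along the tool's axes at that moment; what a row does not reach only later rows make up. A row lasts 1/10 s, in which the tool goes at most 50 mm and 8.59 degrees, less where a joint would pass 70% of its speed; a pose out of reach is approached as far as the arm can. A call with a gripper value outside its range is refused whole. The fingers move at their own pace and stop on an object; "squeeze" is the grip in N (left out, the last holds). Time passes only in rows, so rows that repeat a pose let the fingers close. It gives the time, the measured TCP pose, the force and the opening at its end, in the units of the state.
- r.observe(): the state, without advancing time (a new reading comes with each control period).
- cams.snapshot(name): name is "scene" or "top" or "wrist"; returns (picture, depth): 480x640x3 uint8, blue, green, red; 480x640 float32, mm along the optical axis (not along the pixel's ray), 0 where there is no reading.
- cams.camera_params(name): a dict with "mtx" (3x3 intrinsics, pixels), "pose" (4x4, takes a point from camera to world coordinates). Camera axes: x right, y up, looking along -z (the intrinsics and any distortion apply to the point x, -y, -z); pixel columns grow to the right and rows downward; lengths in mm; the calibration is good to about 2 mm. A picture is of the moment at which its call begins: read the wrist's pose just before it. camera_params takes no time and is no camera call; for the wrist camera it gives the pose at the moment of the call.
- r.close_job(): hands the job in, once; it reports no verdict.
The state is a dict: "time": time; "q": joint angles; "qd": joint speeds; "tau": joint torques, N m; "eef_pos": TCP position; "orientation": TCP orientation; "wrist_force": force on the tool from outside, world axes, zero at the start; "ft_torque": the same for the moment, N m; "width": opening from 0.0 (shut) to 1.0 (fully open).
Only numpy, scipy, OpenCV 4.12 (cv2) and the standard library are available. Lean on these libraries where they do the work, as an engineer would, in place of code of your own. Each camera call takes 0.05 s, during which the arm holds its last target. There are 200 camera calls.

TASK

Clamp the bronze shaft collar in the ratchet hold-down stand. Lift the toothed rail by its knob, click by click, until it comes up gently but definitely against the rubber stop above it, leave it hanging on its pawl, slide the shuttle with the collar fully home under the foot, then press the pawl's release lever so the foot comes down and rests on the collar. Let go of everything and leave the other parts on the bench as they are.

Things in the scene. Friction and masses are not known exactly. Their poses are not given: they have to be found in the camera images.
- stand: Grey cast ratchet hold-down stand, fixed on the bench, 280 mm high. Origin on the bench straight under the foot; z up, x from the foot to the column (axis 128 mm away), y to where the shuttle is pulled out. A toothed 20 mm square rail (axis at stand x 100 mm) slides up and down before the column; its arm (30 mm wide, 20 mm thick, up to stand x = -17 mm) carries the foot and the lift knob
- rail (a joint): Height of the rail, m, 0 lowest, up positive. Lifting takes 7 to 12 N at 25 mm/s, rippling by 3 N at each tooth; it is oil damped and sinks slowly. The sprung pawl holds it every 12 mm (0.002, 0.014, ... 0.098): it rises past the pawl but cannot go down; let go, it sinks less than a tooth. Start about 0.014, too low for the collar. Foot on collar: about 0.020
- rail_top (a point): Centre of the rail's top end (20 mm square), 149 mm above the bench at joint 0. Over it a black rubber stop (18 mm across) hangs from a clamp on the column. The clamp's setting changes and is NOT measured: the rail meets the stop at a joint value between 0.060 and 0.090. The stop yields 2.5 N per mm; lean on it with 5 to 8 N (at least 2; over 14 N damages it)
- lift_knob (a point): Point to grip on the lift knob: on the axis of the upright steel stem (20 mm diameter, 45 mm tall) on the arm straight above the foot, moving with the rail; 26 mm above the arm's top, 19 mm below the underside of the stem's black cap (32 mm wide, 10 mm thick), 66 mm above the foot's underside
- foot (a point): Centre of the underside of the round foot (40 mm across) under the arm, moving with the rail; 34 mm above the bench at rail joint 0
- shuttle (a joint): Travel of the shuttle, m: 0 pulled out (start), 0.090 fully home against its end stop, its pin then straight under the foot; it moves along the stand's -y. About 2 N moves it; it stays where it is left
- shuttle_knob (a point): Point on the axis of the shuttle's upright steel post (18 mm diameter, 46 mm tall), 16 mm below its top, 60 mm above the bench. The post stands 100 mm from the shuttle's pin towards the stand's +y. The shuttle's plate is 56 mm wide, its top 30 mm above the bench
- pawl (a joint): Angle of the pawl, rad: 0 engaged, grows as the release lever goes down, 0.42 at its end stop. The rail is free to sink from about 0.2; keep it between 0.22 and 0.38 until the foot has landed (1 to 3 s). A spring brings it back when the lever is let go. It also swings as teeth pass
- lever_pad (a point): Centre of the top of the black square pad (28 x 28 mm, 6 mm thick) at the end of the release lever, at the stand's -y side, 107 mm above the bench. Pressed down with 2 to 5 N it turns the pawl about a pivot 80 mm away towards the rail (axis along the stand's x); 21 mm down gives about 0.26 rad
- collar: Bronze shaft collar, a ring 50 mm across, 27 mm bore, 24 mm high, sitting over the shuttle's 22 mm pin; origin: centre of its underside, 30 mm above the bench. It rides with the shuttle
- cover: olive drab aluminium housing cover, 90 mm across, 28 mm high; origin: centre of its underside. Bystander
- shield: translucent orange bearing shield, a ring 60 mm across, 5 mm thick; origin: centre of its underside. Bystander
- bolt_a: zinc-plated jacking bolt standing on its head, 22 mm across, 50 mm high; origin: centre of its underside. Bystander
- bolt_b: the other jacking bolt, alike. Bystander
- wrench: open-ended wrench lying on the bench. Bystander
- jar: white jar, 60 mm across, 75 mm high. Bystander
- race: steel bearing race, a ring 56 mm across, 14 mm high. Bystander

How it is judged (in metres and radians):
On the way, in this order (a step that is already met when the one before it is completed fails the run):
1. the rail is raised against its rubber stop (at least 2 N) (contact force between rail_bar and bumper_pad above 2 N), for 0.1 s.
2. the rail hangs high on its pawl, untouched, and the shuttle with the collar is home under the foot (value of joint shuttle above 0.087 m and horizontal distance between collar and foot below 0.006 m and angle between collar's own z axis and vertical below 0.06 rad and value of joint rail above 0.045 m and contact force between the fingers and rail below 0.1 N), for 0.2 s.
At the end, for the whole second after the job is handed in: The shuttle is home (joint above 0.087), the collar upright on it within 6 mm of the foot's axis, and the foot rests on the collar with at least 1.5 N (rail joint between 0.017 and 0.0225), all at rest and released (value of joint shuttle above 0.087 m and horizontal distance between collar and foot below 0.006 m and angle between collar's own z axis and vertical below 0.06 rad and value of joint rail between 0.017 and 0.0225 m and contact force between rail and collar above 1.5 N and velocity of joint rail between -0.005 and 0.005 m/s and linear speed of collar below 0.01 m/s); the robot touches nothing.
It fails at once if the rubber stop is pressed with more than 14 N (contact force between rail_bar and bumper_pad above 14 N).
It fails at once if the foot is driven onto the collar with more than 25 N (contact force between rail and collar above 25 N).
It fails at once if another part on the bench is moved by more than 30 mm (distance of any of cover, shield, bolt_a, bolt_b, wrench, jar, race from where it was at the start of the episode above 0.03 m).
It also fails if it takes over 72 s, if anything falls off the work surface, if the arm or the gripper's body presses on something with over 40 N, if the wrist force passes 120 N, or if a joint passes its speed limit or range.

## Working session

There is one attempt and no reset: what is moved stays moved. The work goes in short steps, Python scripts to look and compute and a tool call to move; the robot and the scene stay as the last step left them, time stands still between calls to the robot, and variables do not carry over. Pictures are saved under pics/ and viewed, about 8 in all and at most 12, crops included, and the job is handed in when it is done.

Besides the shell and the picture viewer there is one more tool, called after "Request:" in YAML: its name, and indented under it one key for each argument. carry_out: Moves the arm, as the interface text tells. Its arguments: {"type":"object","properties":{"plan":{"type":"array","items":{"type":"object","properties":{"grip":{"type":"number"},"dx":{"type":"number"},"dy":{"type":"number"},"dz":{"type":"number"},"turn":{"type":"number"}}}},"squeeze":{"type":"number"}},"required":["plan"]}

```bash
ls; mkdir -p pics; cat > h.py <<'E'
from workcell import r, cams
import numpy as np, cv2
def snap(n,f=None):
    p=cams.camera_params(n); im,d=cams.snapshot(n)
    if f: cv2.imwrite('pics/'+f,im); np.savez('pics/'+f+'.npz',im=im,d=d,m=p['mtx'],p=p['pose'])
    return im,d,p
def px(f,u,v,z=None):
    a=np.load('pics/'+f+'.npz'); K=np.array(a['m']);T=np.array(a['p'])
    ray=np.array([(u-K[0,2])/K[0,0],-(v-K[1,2])/K[1,1],-1.])
    if z is None:
        w=a['d'][int(v)-1:int(v)+2,int(u)-1:int(u)+2]; w=w[w>0]; s=np.median(w) if w.size else np.nan
    else:
        R=T[:3,:3]@ray; s=(z-T[2,3])/R[2]
    return (T[:3,:3]@(ray*s)+T[:3,3]).round(1)
def show():
    o=r.observe(); print({k:np.round(o[k],3).tolist() for k in ('time','eef_pos','orientation','wrist_force','width')})
E
python3 - <<'E'
from h import *
show(); print(r.hold_point_z)
for n in ('top','scene'):
    p=snap(n,n+'1.png')[2]; print(n,np.round(p['pose'],2).tolist(),np.round(p['mtx'],1).tolist(),p.keys())
E
```

```text
pics
{'time': 0.0, 'eef_pos': [186.268, 517.186, 230.696], 'orientation': [-0.578, 0.579, 0.406, -0.407], 'wrist_force': [0.212, -1.013, -0.402], 'width': 1.0}
18.700000000000003
top [[0.02, 0.99, -0.17, 335.88], [-1.0, 0.02, 0.01, 4.14], [0.02, 0.17, 0.99, 1207.42], [0.0, 0.0, 0.0, 1.0]] [[502.8, 0.0, 319.8], [0.0, 502.8, 238.4], [0.0, 0.0, 1.0]] dict_keys(['mtx', 'pose'])
scene [[0.15, -0.59, 0.8, 1451.95], [0.99, 0.11, -0.11, -107.36], [-0.02, 0.8, 0.59, 804.7], [0.0, 0.0, 0.0, 1.0]] [[534.2, 0.0, 319.4], [0.0, 534.2, 239.9], [0.0, 0.0, 1.0]] dict_keys(['mtx', 'pose'])
```

View pics/top1.png

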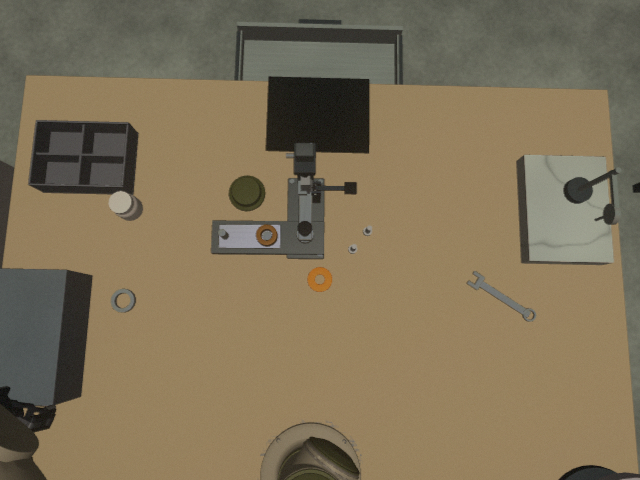

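View pics/scene1.png

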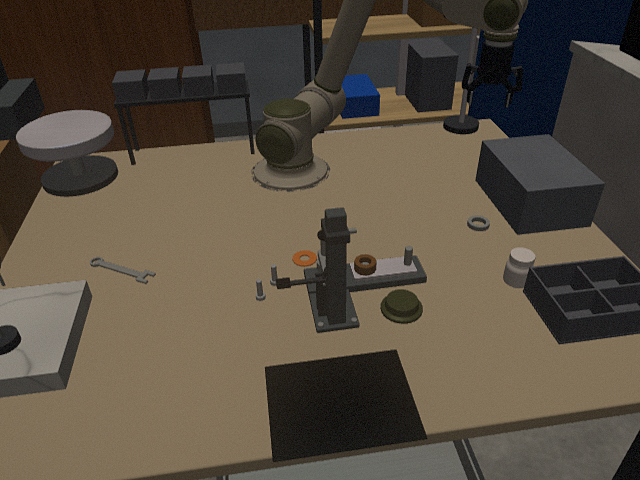

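The top view shows the stand with its lift knob near (305,229), column near (304,155), shuttle post (223,235), collar (266,235) and lever pad (350,188). The bolts are at (367,231) and (353,249). In the scene view the column and rail face the robot. Next I'll enlarge the top view.

```bash
python3 - <<'E'
from h import *
im=cv2.imread('pics/top1.png')[135:275,200:385]
im=cv2.convertScaleAbs(im,alpha=1.5,beta=15)
cv2.imwrite('pics/c1.png',cv2.resize(im,None,fx=4.25,fy=4.25,interpolation=cv2.INTER_CUBIC))
for n,u,v,z in (('knob',305,229,None),('post',223,233,76),('collar',266,235,54),('pad',350,188,107),('pad',350,188,None),('collar',266,226,None),('boltA',367,231,50),('boltB',353,249,50)): print(n,px('top1.png',u,v,z))
E
```

```text
knob [535.9  23.2 141.9]
post [534.8 210.9  76. ]
collar [536.2 115.   54. ]
pad [639.  -75.5 107. ]
pad [639.2 -75.6 106.2]
collar [557.7 116.   52.7]
boltA [ 551.7 -120.5   50. ]
boltB [508.3 -88.1  50. ]
```

View pics/c1.png

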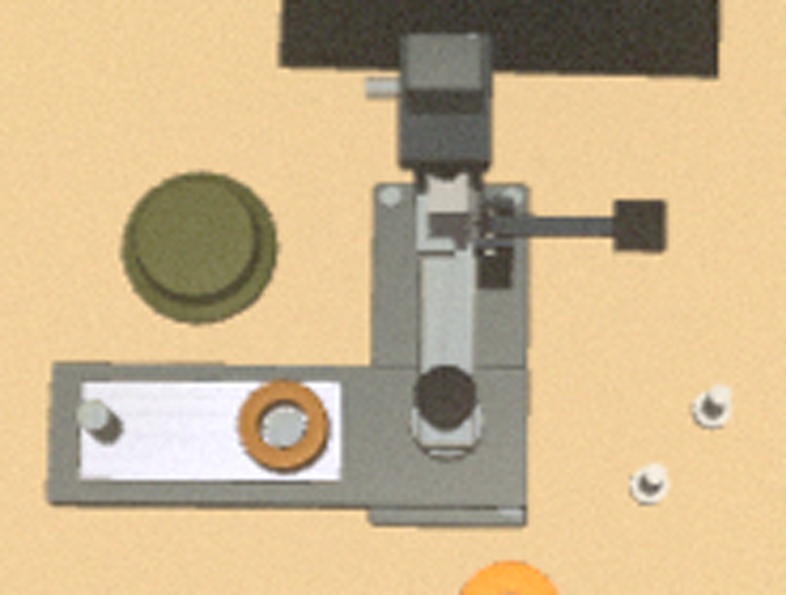

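The enlarged crop puts the knob cap centre at (445,398), the post top at (93,414), the collar at (284,427) and the pad at (639,225), all in crop pixels. The stand's axes look nearly parallel to the world's.

```bash
cat >> h.py <<'E'
from scipy.spatial.transform import Rotation as Ro
def rot():
    w,x,y,z=r.observe()['orientation']; return Ro.from_quat([x,y,z,w]).as_matrix()
def to(P):  # tool-frame shift in cm for TCP to world point P
    o=r.observe(); print('shift cm to',P,(rot().T@(np.array(P)-o['eef_pos'])/10).round(2))
E
python3 - <<'E'
from h import *
for n,u,v,z in (('knob',445,398,143),('knobD',445,398,None),('post',93,414,76),('collar',284,427,54),('pad',639,225,107),('arm tip',447,455,88+14),('basecorner',525,523,0),('basecornerL',370,523,0),('trackL',48,500,None),('trackR',370,508,None)): print(n,px('top1.png',200+u/4.25,135+v/4.25,z))
print(rot().round(3)); print(r.observe()['q'])
p=cams.camera_params('wrist');print(np.round(p['pose'],2))
E
```

```text
knob [536.5  23.8 143. ]
knobD [536.4  23.8 143.6]
post [536.1 213.5  76. ]
collar [535.1 113.1  54. ]
pad [639.2 -76.3 107. ]
arm tip [513.8  22.8 102. ]
basecorner [492.  -20.9   0. ]
basecornerL [490.1  67.3   0. ]
trackL [497.2 247.3  15.7]
trackR [497.1  66.9  12. ]
[[ 0.339 -0.001 -0.941]
 [ 0.941 -0.001  0.339]
 [-0.001 -1.     0.   ]]
[ 1.00972909e+00  3.81136447e-01  1.29815479e+00 -1.45256152e-05
  1.46359449e+00 -2.15298730e-01]
[[ 3.4000e-01 -8.9000e-01 -3.0000e-01  1.0883e+02]
 [ 9.4000e-01  3.2000e-01  1.1000e-01  5.4553e+02]
 [-0.0000e+00 -3.2000e-01  9.5000e-01  3.7319e+02]
 [ 0.0000e+00  0.0000e+00  0.0000e+00  1.0000e+00]]
```

```bash
python3 -c "
from h import *
to([536.5,23.5,220])"
```

```text
shift cm to [536.5, 23.5, 220] [-34.58   1.11 -49.68]
```

Request:
carry_out:
  plan:
    - {"grip": 0,"dx": -34.6,"dy": 1.0,"dz": -49.7,"turn": -19.8}
    - {"grip": 0,"dx": -34.6,"dy": 1.0,"dz": -49.7,"turn": -19.8}
    - {"grip": 0,"dx": -34.6,"dy": 1.0,"dz": -49.7,"turn": -19.8}
    - {"grip": 0,"dx": -34.6,"dy": 1.0,"dz": -49.7,"turn": -19.8}
    - {"grip": 0,"dx": -34.6,"dy": 1.0,"dz": -49.7,"turn": -19.8}
    - {"grip": 0,"dx": -34.6,"dy": 1.0,"dz": -49.7,"turn": -19.8}
    - {"grip": 0,"dx": -34.6,"dy": 1.0,"dz": -49.7,"turn": -19.8}
    - {"grip": 0,"dx": -34.6,"dy": 1.0,"dz": -49.7,"turn": -19.8}
    - {"grip": 0,"dx": -34.6,"dy": 1.0,"dz": -49.7,"turn": -19.8}
    - {"grip": 0,"dx": -34.6,"dy": 1.0,"dz": -49.7,"turn": -19.8}
    - {"grip": 0,"dx": -34.6,"dy": 1.0,"dz": -49.7,"turn": -19.8}
    - {"grip": 0,"dx": -34.6,"dy": 1.0,"dz": -49.7,"turn": -19.8}
    - {"grip": 0,"dx": -34.6,"dy": 1.0,"dz": -49.7,"turn": -19.8}
    - {"grip": 0,"dx": -34.6,"dy": 1.0,"dz": -49.7,"turn": -19.8}
    - {"grip": 0,"dx": -34.6,"dy": 1.0,"dz": -49.7,"turn": -19.8}
    - {"grip": 0,"dx": -34.6,"dy": 1.0,"dz": -49.7,"turn": -19.8}

```text
time: 1.7
eef_pos: [535.9, 24.8, 221.5]
orientation: [0.5, -0.5, -0.5, 0.5]
wrist_force: [-1.1, 0.4, -0.1]
width: 0.999
```

```bash
python3 - <<'E'
from h import *
show(); print(rot().round(3)); snap('wrist','w1.png')
E
```

```text
{'time': 1.7, 'eef_pos': [535.944, 24.816, 221.475], 'orientation': [0.5, -0.5, -0.5, 0.5], 'wrist_force': [-1.085, 0.419, -0.141], 'width': 0.999}
[[-0.001 -0.    -1.   ]
 [ 1.     0.    -0.001]
 [ 0.    -1.     0.   ]]
```

View pics/w1.png

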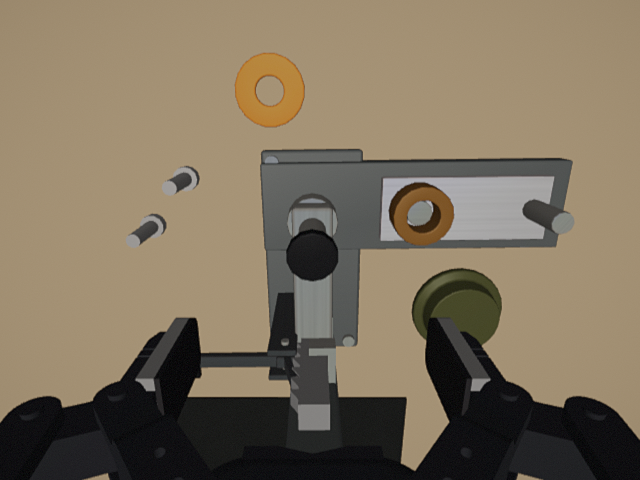

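The wrist view shows the knob cap at (312,255), midway between the fingers. The rail top is at (314,417), the post top at (562,222) and the collar at (421,213).

```bash
python3 - <<'E'
from h import *
for n,u,v,z in (('cap',312,255,143),('capD',312,255,None),('railtop',314,417,None),('post',562,222,76),('collar',421,213,54),('colD',408,235,None)): print(n,px('w1.png',u,v,z))
E
```

```text
cap [537.9  25.  143. ]
capD [537.9  25.  142.8]
railtop [640.3  26.4 162.2]
post [536.4 213.9  76. ]
collar [535.5 112.9  54. ]
colD [554.1 103.8  54.2]
```

Request:
carry_out:
  plan:
    - {"grip": 0,"dy": 4,"dz": -0.1}
    - {"grip": 0,"dy": 8,"dz": -0.1}
    - {"grip": 0,"dy": 10.2,"dz": -0.1}
    - {"grip": 0,"dy": 11.2,"dz": -0.1}
    - {"grip": 0,"dy": 11.2,"dz": -0.1}
    - {"grip": 0,"dy": 11.2,"dz": -0.1}

```text
invalid input at $.plan[0]: expected keys grip, dx, dy, dz, turn
```

Request:
carry_out:
  plan:
    - {"grip": 100}
    - {"grip": 150}
    - {"grip": 255}
    - {"grip": 255}
    - {"grip": 255}
    - {"grip": 255}
    - {"grip": 255}
    - {"grip": 255}
    - {"grip": 255}
    - {"grip": 255}
  squeeze: 60

```text
invalid input at $.plan[0]: expected keys grip, dx, dy, dz, turn
```

```bash
python3 - <<'E'
from h import *
show()
im,d,p=snap('scene','s2.png')
cv2.imwrite('pics/s2c.png',cv2.resize(im[150:330,220:460],None,fx=3.2,fy=3.2,interpolation=cv2.INTER_CUBIC))
E
```

```text
{'time': 1.75, 'eef_pos': [536.021, 24.814, 221.585], 'orientation': [-0.5, 0.5, 0.5, -0.5], 'wrist_force': [-0.374, -0.026, -0.024], 'width': 0.996}
```

View pics/s2c.png

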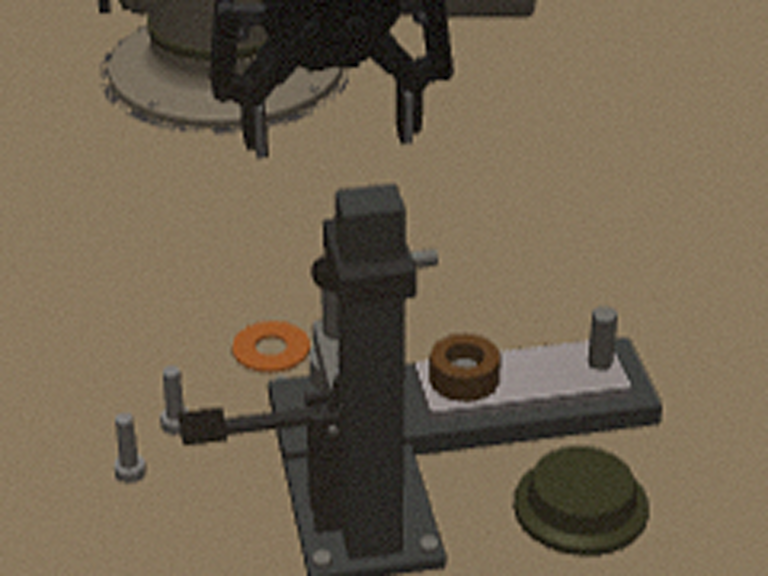

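The rows need all five keys, so the arm hasn't moved. The picture shows the gripper still above the stand, and the stop hidden behind the column. I'll resend with full rows.

Request:
carry_out:
  plan:
    - {"grip": 0,"dx": 0,"dy": 4,"dz": -0.1,"turn": 0}
    - {"grip": 0,"dx": 0,"dy": 8,"dz": -0.1,"turn": 0}
    - {"grip": 0,"dx": 0,"dy": 10.2,"dz": -0.1,"turn": 0}
    - {"grip": 0,"dx": 0,"dy": 11.2,"dz": -0.1,"turn": 0}
    - {"grip": 0,"dx": 0,"dy": 11.2,"dz": -0.1,"turn": 0}
    - {"grip": 0,"dx": 0,"dy": 11.2,"dz": -0.1,"turn": 0}

```text
time: 2.4
eef_pos: [538.3, 23.6, 110.6]
orientation: [-0.499, 0.501, 0.5, -0.5]
wrist_force: [-0.5, -0.8, 0.1]
width: 0.999
```

Request:
carry_out:
  plan:
    - {"grip": 100,"dx": 0,"dy": 0,"dz": 0,"turn": 0}
    - {"grip": 150,"dx": 0,"dy": 0,"dz": 0,"turn": 0}
    - {"grip": 255,"dx": 0,"dy": 0,"dz": 0,"turn": 0}
    - {"grip": 255,"dx": 0,"dy": 0,"dz": 0,"turn": 0}
    - {"grip": 255,"dx": 0,"dy": 0,"dz": 0,"turn": 0}
    - {"grip": 255,"dx": 0,"dy": 0,"dz": 0,"turn": 0}
    - {"grip": 255,"dx": 0,"dy": 0,"dz": 0,"turn": 0}
    - {"grip": 255,"dx": 0,"dy": 0,"dz": 0,"turn": 0}
  squeeze: 60

```text
time: 3.2
eef_pos: [537.8, 24.4, 109.9]
orientation: [-0.5, 0.5, 0.501, -0.499]
wrist_force: [-1.5, 5.6, 4.8]
width: 0.352
```

The knob's grip point is at z 114, because the 143 mm cap top already included the rail's rise. I'm gripping the cap 14 mm too high, so I'll open and go lower.

Request:
carry_out:
  plan:
    - {"grip": 0,"dx": 0,"dy": 0,"dz": 0,"turn": 0}
    - {"grip": 0,"dx": 0,"dy": 0,"dz": 0,"turn": 0}
    - {"grip": 0,"dx": 0,"dy": 0,"dz": 0,"turn": 0}
    - {"grip": 0,"dx": 0,"dy": 0,"dz": 0,"turn": 0}
    - {"grip": 0,"dx": 0,"dy": 0,"dz": 0,"turn": 0}
    - {"grip": 0,"dx": 0,"dy": 0.7,"dz": 0,"turn": 0}
    - {"grip": 0,"dx": 0,"dy": 1.4,"dz": 0,"turn": 0}
    - {"grip": 0,"dx": 0,"dy": 1.4,"dz": 0,"turn": 0}

```text
time: 4.0
eef_pos: [537.1, 23.5, 94.0]
orientation: [0.501, -0.499, -0.499, 0.5]
wrist_force: [0.0, 0.4, 0.5]
width: 0.999
```

Request:
carry_out:
  plan:
    - {"grip": 100,"dx": 0,"dy": 0,"dz": 0,"turn": 0}
    - {"grip": 150,"dx": 0,"dy": 0,"dz": 0,"turn": 0}
    - {"grip": 255,"dx": 0,"dy": 0,"dz": 0,"turn": 0}
    - {"grip": 255,"dx": 0,"dy": 0,"dz": 0,"turn": 0}
    - {"grip": 255,"dx": 0,"dy": 0,"dz": 0,"turn": 0}
    - {"grip": 255,"dx": 0,"dy": 0,"dz": 0,"turn": 0}
    - {"grip": 255,"dx": 0,"dy": 0,"dz": 0,"turn": 0}
    - {"grip": 255,"dx": 0,"dy": 0,"dz": 0,"turn": 0}
    - {"grip": 255,"dx": 0,"dy": 0,"dz": 0,"turn": 0}
  squeeze: 60

```text
time: 4.9
eef_pos: [537.7, 24.5, 95.4]
orientation: [-0.5, 0.5, 0.501, -0.499]
wrist_force: [0.3, 6.8, -0.1]
width: 0.316
```

Request:
carry_out:
  plan:
    - {"grip": 255,"dx": 0,"dy": 0,"dz": 0,"turn": 0}
    - {"grip": 255,"dx": 0,"dy": 0,"dz": 0,"turn": 0}
    - {"grip": 255,"dx": 0,"dy": 0,"dz": 0,"turn": 0}
    - {"grip": 255,"dx": 0,"dy": 0,"dz": 0,"turn": 0}

```text
time: 5.3
eef_pos: [537.7, 24.5, 95.4]
orientation: [-0.5, 0.5, 0.501, -0.499]
wrist_force: [0.8, 6.3, 0.5]
width: 0.314
```

```bash
python3 - <<'E'
from h import *
show()
im,d,p=snap('wrist','w2.png')
E
```

```text
{'time': 5.3, 'eef_pos': [537.732, 24.529, 95.432], 'orientation': [-0.5, 0.5, 0.501, -0.499], 'wrist_force': [0.756, 6.26, 0.526], 'width': 0.314}
```

View pics/w2.png

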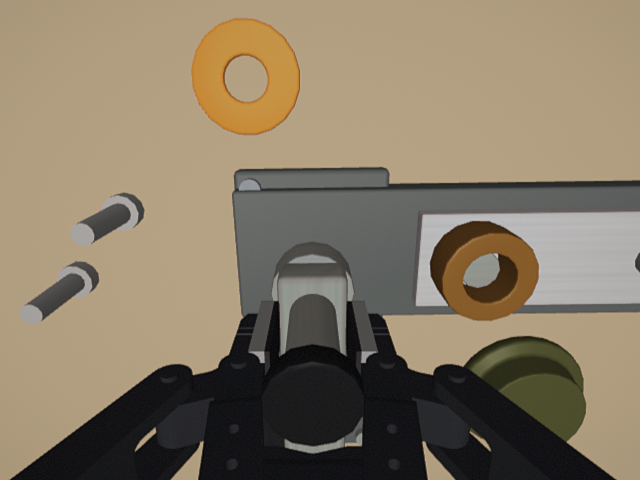

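The pads stand at about (275) and (355), roughly 27 mm apart, and aren't on the 20 mm stem. Their upper ends must be catching the cap's rim. I'll open, go 5 mm lower and grip again.

Request:
carry_out:
  plan:
    - {"grip": 0,"dx": 0,"dy": 0,"dz": 0,"turn": 0}
    - {"grip": 0,"dx": 0,"dy": 0,"dz": 0,"turn": 0}
    - {"grip": 0,"dx": 0,"dy": 0,"dz": 0,"turn": 0}
    - {"grip": 0,"dx": 0.1,"dy": 0.5,"dz": 0,"turn": 0}
    - {"grip": 0,"dx": 0.1,"dy": 0.5,"dz": 0,"turn": 0}
    - {"grip": 100,"dx": 0.1,"dy": 0.5,"dz": 0,"turn": 0}
    - {"grip": 160,"dx": 0.1,"dy": 0.5,"dz": 0,"turn": 0}
    - {"grip": 255,"dx": 0.1,"dy": 0.5,"dz": 0,"turn": 0}
    - {"grip": 255,"dx": 0.1,"dy": 0.5,"dz": 0,"turn": 0}
    - {"grip": 255,"dx": 0.1,"dy": 0.5,"dz": 0,"turn": 0}
    - {"grip": 255,"dx": 0.1,"dy": 0.5,"dz": 0,"turn": 0}
    - {"grip": 255,"dx": 0.1,"dy": 0.5,"dz": 0,"turn": 0}
    - {"grip": 255,"dx": 0.1,"dy": 0.5,"dz": 0,"turn": 0}
    - {"grip": 255,"dx": 0.1,"dy": 0.5,"dz": 0,"turn": 0}
  squeeze: 60

```text
time: 6.75
eef_pos: [537.8, 24.4, 90.5]
orientation: [-0.5, 0.5, 0.5, -0.5]
wrist_force: [-0.0, 0.2, 2.7]
width: 0.307
```

Request:
carry_out:
  plan:
    - {"grip": 255,"dx": 0,"dy": -0.2,"dz": 0,"turn": 0}
    - {"grip": 255,"dx": 0,"dy": -0.4,"dz": 0,"turn": 0}
    - {"grip": 255,"dx": 0,"dy": -0.6,"dz": 0,"turn": 0}
    - {"grip": 255,"dx": 0,"dy": -0.8,"dz": 0,"turn": 0}
    - {"grip": 255,"dx": 0,"dy": -1.0,"dz": 0,"turn": 0}

```text
time: 7.25
eef_pos: [537.7, 24.5, 99.5]
orientation: [0.5, -0.5, -0.5, 0.5]
wrist_force: [6.7, 0.1, -10.9]
width: 0.305
```

```bash
python3 - <<'E'
from h import *
show()
im,d,p=snap('wrist','w3.png')
cv2.imwrite('pics/w3c.png',cv2.resize(cv2.convertScaleAbs(im[230:480,180:450],alpha=1.6,beta=15),None,fx=2.4,fy=2.4))
E
```

```text
{'time': 7.25, 'eef_pos': [537.728, 24.456, 99.476], 'orientation': [0.5, -0.5, -0.5, 0.5], 'wrist_force': [6.723, 0.071, -10.904], 'width': 0.305}
```

View pics/w3c.png

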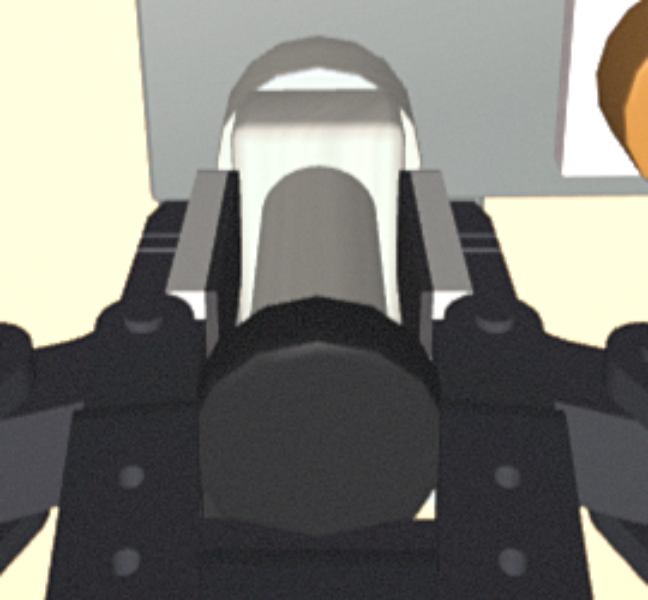

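The crop shows the finger blocks meeting the cap's sides (x≈200 and 438) while the pads stand about 25 mm apart around the stem. The cap is held and seems to be lifting. I'll check from the depth image that the cap rose with the tool.

```bash
python3 - <<'E'
from h import *
u,v=180+320/2.4,230+450/2.4
print('w3 cap',px('w3.png',u,v)); print('w2 cap',px('w2.png',312,395))
im,d,p=snap('scene','s3.png')
cv2.imwrite('pics/x.png',im)
im,d,p=snap('top','t3.png')
d0=np.load('pics/top1.png.npz')['d']
for n,u,v in (('pad',350,188),): print(n,px('t3.png',u,v))
E
```

```text
w3 cap [539.5  25.  151.2]
w2 cap [536.   24.6 142. ]
pad [642.5 -76.4  94.5]
```

The cap rose with the tool with no slip, so the rail is at about TCP z − 77. I'll lower the squeeze and lift to rail ≈ 0.055.

Request:
carry_out:
  plan:
    - {"grip": 255,"dx": 0,"dy": -0.2,"dz": 0,"turn": 0}
    - {"grip": 255,"dx": 0,"dy": -0.4,"dz": 0,"turn": 0}
    - {"grip": 255,"dx": 0,"dy": -0.6,"dz": 0,"turn": 0}
    - {"grip": 255,"dx": 0,"dy": -0.8,"dz": 0,"turn": 0}
    - {"grip": 255,"dx": 0,"dy": -1.0,"dz": 0,"turn": 0}
    - {"grip": 255,"dx": 0,"dy": -1.2,"dz": 0,"turn": 0}
    - {"grip": 255,"dx": 0,"dy": -1.4,"dz": 0,"turn": 0}
    - {"grip": 255,"dx": 0,"dy": -1.6,"dz": 0,"turn": 0}
    - {"grip": 255,"dx": 0,"dy": -1.8,"dz": 0,"turn": 0}
    - {"grip": 255,"dx": 0,"dy": -2.0,"dz": 0,"turn": 0}
    - {"grip": 255,"dx": 0,"dy": -2.2,"dz": 0,"turn": 0}
    - {"grip": 255,"dx": 0,"dy": -2.4,"dz": 0,"turn": 0}
    - {"grip": 255,"dx": 0,"dy": -2.6,"dz": 0,"turn": 0}
    - {"grip": 255,"dx": 0,"dy": -2.8,"dz": 0,"turn": 0}
    - {"grip": 255,"dx": 0,"dy": -3.0,"dz": 0,"turn": 0}
  squeeze: 38

```text
time: 8.9
eef_pos: [537.7, 24.5, 130.3]
orientation: [-0.5, 0.5, 0.5, -0.5]
wrist_force: [6.5, -0.4, -10.7]
width: 0.306
```

Request:
carry_out:
  plan:
    - {"grip": 255,"dx": 0,"dy": -0.1,"dz": 0,"turn": 0}
    - {"grip": 255,"dx": 0,"dy": -0.2,"dz": 0,"turn": 0}
    - {"grip": 255,"dx": 0,"dy": -0.2,"dz": 0,"turn": 0}
    - {"grip": 255,"dx": 0,"dy": -0.2,"dz": 0,"turn": 0}

```text
time: 9.3
eef_pos: [537.8, 24.4, 132.5]
orientation: [-0.5, 0.5, 0.5, -0.5]
wrist_force: [3.9, -1.2, -6.9]
width: 0.31
```

```bash
python3 - <<'E'
from h import *
im,d,p=snap('wrist','w4.png'); print('cap',px('w4.png',313,418)); show()
E
```

```text
cap [539.3  24.9 184.5]
{'time': 9.35, 'eef_pos': [537.76, 24.428, 132.457], 'orientation': [-0.5, 0.5, 0.5, -0.5], 'wrist_force': [5.184, 0.268, -7.168], 'width': 0.31}
```

Request:
carry_out:
  plan:
    - {"grip": 255,"dx": 0,"dy": -0.1,"dz": 0,"turn": 0}
    - {"grip": 255,"dx": 0,"dy": -0.2,"dz": 0,"turn": 0}
    - {"grip": 255,"dx": 0,"dy": -0.2,"dz": 0,"turn": 0}

```text
time: 9.65
eef_pos: [537.8, 24.4, 134.3]
orientation: [-0.5, 0.5, 0.5, -0.5]
wrist_force: [5.2, 0.2, -8.0]
width: 0.309
```

Request:
carry_out:
  plan:
    - {"grip": 255,"dx": 0,"dy": -0.1,"dz": 0,"turn": 0}
    - {"grip": 255,"dx": 0,"dy": -0.2,"dz": 0,"turn": 0}
    - {"grip": 255,"dx": 0,"dy": -0.2,"dz": 0,"turn": 0}

```text
time: 9.95
eef_pos: [537.7, 24.5, 136.2]
orientation: [0.5, -0.5, -0.5, 0.5]
wrist_force: [5.1, -0.5, -8.4]
width: 0.308
```

Request:
carry_out:
  plan:
    - {"grip": 255,"dx": 0,"dy": -0.1,"dz": 0,"turn": 0}
    - {"grip": 255,"dx": 0,"dy": -0.2,"dz": 0,"turn": 0}
    - {"grip": 255,"dx": 0,"dy": -0.2,"dz": 0,"turn": 0}

```text
time: 10.25
eef_pos: [537.8, 24.4, 138.4]
orientation: [-0.5, 0.5, 0.5, -0.5]
wrist_force: [5.4, -0.6, -7.4]
width: 0.31
```

Request:
carry_out:
  plan:
    - {"grip": 255,"dx": 0,"dy": -0.1,"dz": 0,"turn": 0}
    - {"grip": 255,"dx": 0,"dy": -0.2,"dz": 0,"turn": 0}
    - {"grip": 255,"dx": 0,"dy": -0.2,"dz": 0,"turn": 0}

```text
time: 10.55
eef_pos: [537.8, 24.4, 140.5]
orientation: [-0.5, 0.5, 0.5, -0.5]
wrist_force: [4.5, -0.8, -6.4]
width: 0.309
```

Request:
carry_out:
  plan:
    - {"grip": 255,"dx": 0,"dy": -0.1,"dz": 0,"turn": 0}
    - {"grip": 255,"dx": 0,"dy": -0.2,"dz": 0,"turn": 0}
    - {"grip": 255,"dx": 0,"dy": -0.2,"dz": 0,"turn": 0}

```text
time: 10.85
eef_pos: [537.8, 24.4, 142.3]
orientation: [-0.5, 0.5, 0.5, -0.5]
wrist_force: [5.3, -0.2, -7.0]
width: 0.309
```

Request:
carry_out:
  plan:
    - {"grip": 255,"dx": 0,"dy": -0.1,"dz": 0,"turn": 0}
    - {"grip": 255,"dx": 0,"dy": -0.2,"dz": 0,"turn": 0}
    - {"grip": 255,"dx": 0,"dy": -0.2,"dz": 0,"turn": 0}

```text
time: 11.15
eef_pos: [537.7, 24.4, 143.9]
orientation: [0.5, -0.5, -0.5, 0.5]
wrist_force: [6.1, -0.4, -10.2]
width: 0.31
```

Request:
carry_out:
  plan:
    - {"grip": 255,"dx": 0,"dy": -0.1,"dz": 0,"turn": 0}
    - {"grip": 255,"dx": 0,"dy": -0.15,"dz": 0,"turn": 0}
    - {"grip": 255,"dx": 0,"dy": -0.15,"dz": 0,"turn": 0}

```text
time: 11.45
eef_pos: [537.7, 24.5, 145.0]
orientation: [0.5, -0.5, -0.5, 0.5]
wrist_force: [8.7, -0.1, -13.8]
width: 0.31
```

Request:
carry_out:
  plan:
    - {"grip": 255,"dx": 0,"dy": -0.05,"dz": 0,"turn": 0}
    - {"grip": 255,"dx": 0,"dy": -0.05,"dz": 0,"turn": 0}
    - {"grip": 255,"dx": 0,"dy": -0.05,"dz": 0,"turn": 0}

```text
time: 11.75
eef_pos: [537.7, 24.5, 145.3]
orientation: [0.5, -0.5, -0.5, 0.5]
wrist_force: [8.3, -0.1, -15.3]
width: 0.31
```

The slope and excess load confirm about 7 N against the stop. Next I'll lower a little, release and rise clear.

Request:
carry_out:
  plan:
    - {"grip": 255,"dx": 0,"dy": 0.2,"dz": 0,"turn": 0}
    - {"grip": 255,"dx": 0,"dy": 0.4,"dz": 0,"turn": 0}
    - {"grip": 255,"dx": 0,"dy": 0.4,"dz": 0,"turn": 0}
    - {"grip": 150,"dx": 0,"dy": 0.4,"dz": 0,"turn": 0}
    - {"grip": 0,"dx": 0,"dy": 0.4,"dz": 0,"turn": 0}
    - {"grip": 0,"dx": 0,"dy": 0.4,"dz": 0,"turn": 0}
    - {"grip": 0,"dx": 0,"dy": 0.4,"dz": 0,"turn": 0}
    - {"grip": 0,"dx": 0,"dy": 0.4,"dz": 0,"turn": 0}
    - {"grip": 0,"dx": 0,"dy": 0.4,"dz": 0,"turn": 0}
    - {"grip": 0,"dx": 0,"dy": -2,"dz": 0,"turn": 0}
    - {"grip": 0,"dx": 0,"dy": -5,"dz": 0,"turn": 0}
    - {"grip": 0,"dx": 0,"dy": -8,"dz": 0,"turn": 0}
    - {"grip": 0,"dx": 0,"dy": -8,"dz": 0,"turn": 0}

```text
time: 13.05
eef_pos: [539.1, 24.3, 230.2]
orientation: [-0.498, 0.502, 0.501, -0.498]
wrist_force: [-0.1, -0.8, -0.3]
width: 1.0
```

```bash
python3 - <<'E'
from h import *
im,d,p=snap('wrist','w5.png'); show()
for v in (240,270,300,330,360,400,420): print(v,px('w5.png',312,v))
to([536.4,213.7,200]); to([536.4,213.7,40])
E
```

```text
{'time': 13.1, 'eef_pos': [538.26, 24.398, 227.868], 'orientation': [-0.499, 0.501, 0.501, -0.499], 'wrist_force': [0.361, 0.236, -1.406], 'width': 0.998}
240 [530.3  24.3 157.2]
270 [534.4  24.4 190.7]
300 [551.2  24.4 190.4]
330 [603.3  24.3 135.2]
360 [627.1  24.3 136. ]
400 [630.3  24.4 172. ]
420 [630.2  24.4 188.6]
shift cm to [536.4, 213.7, 200] [18.93  2.77  0.2 ]
shift cm to [536.4, 213.7, 40] [18.94 18.77  0.26]
```

View pics/w5.png

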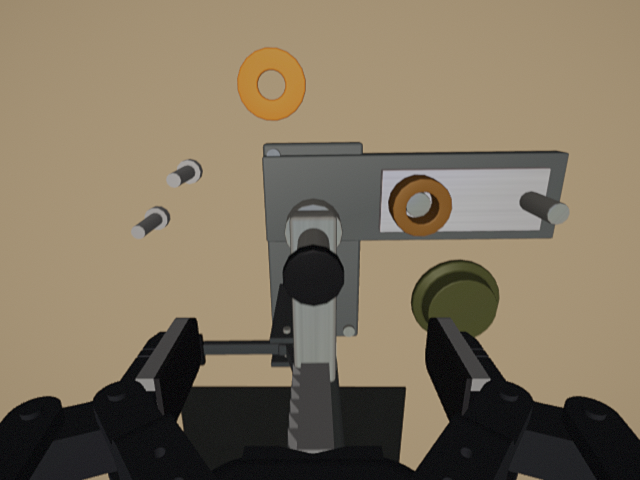

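The cap top is at z 190.5, so the rail hangs at about 0.0615. The post still stands at (213.7 mm, y). I'll move over it, go down and grip.

Request:
carry_out:
  plan:
    - {"grip": 0,"dx": 5,"dy": 0,"dz": 0.2,"turn": 0}
    - {"grip": 0,"dx": 10,"dy": 0,"dz": 0.2,"turn": 0}
    - {"grip": 0,"dx": 15,"dy": 0,"dz": 0.2,"turn": 0}
    - {"grip": 0,"dx": 18.9,"dy": 3,"dz": 0.2,"turn": 0}
    - {"grip": 0,"dx": 18.9,"dy": 8,"dz": 0.2,"turn": 0}
    - {"grip": 0,"dx": 18.9,"dy": 8,"dz": 0.2,"turn": 0}
    - {"grip": 0,"dx": 18.9,"dy": 12,"dz": 0.2,"turn": 0}
    - {"grip": 0,"dx": 18.9,"dy": 16,"dz": 0.2,"turn": 0}
    - {"grip": 0,"dx": 18.9,"dy": 18.6,"dz": 0.2,"turn": 0}
    - {"grip": 0,"dx": 18.9,"dy": 18.6,"dz": 0.2,"turn": 0}
    - {"grip": 0,"dx": 18.9,"dy": 18.6,"dz": 0.2,"turn": 0}

```text
time: 14.2
eef_pos: [536.8, 213.0, 42.0]
orientation: [-0.5, 0.501, 0.5, -0.499]
wrist_force: [0.1, 0.9, 0.2]
width: 1.0
```

Request:
carry_out:
  plan:
    - {"grip": 100,"dx": 0,"dy": 0,"dz": 0,"turn": 0}
    - {"grip": 170,"dx": 0,"dy": 0,"dz": 0,"turn": 0}
    - {"grip": 255,"dx": 0,"dy": 0,"dz": 0,"turn": 0}
    - {"grip": 255,"dx": 0,"dy": 0,"dz": 0,"turn": 0}
    - {"grip": 255,"dx": 0,"dy": 0,"dz": 0,"turn": 0}
    - {"grip": 255,"dx": 0,"dy": 0,"dz": 0,"turn": 0}
    - {"grip": 255,"dx": 0,"dy": 0,"dz": 0,"turn": 0}
    - {"grip": 255,"dx": 0,"dy": 0,"dz": 0,"turn": 0}
    - {"grip": 255,"dx": 0,"dy": 0,"dz": 0,"turn": 0}
  squeeze: 25

```text
time: 15.1
eef_pos: [535.9, 213.6, 40.8]
orientation: [-0.5, 0.5, 0.5, -0.5]
wrist_force: [-0.3, -0.4, 5.0]
width: 0.202
```

Request:
carry_out:
  plan:
    - {"grip": 255,"dx": -0.4,"dy": 0,"dz": 0,"turn": 0}
    - {"grip": 255,"dx": -1,"dy": 0,"dz": 0,"turn": 0}
    - {"grip": 255,"dx": -1.6,"dy": 0,"dz": 0,"turn": 0}
    - {"grip": 255,"dx": -2.2,"dy": 0,"dz": 0,"turn": 0}
    - {"grip": 255,"dx": -2.8,"dy": 0,"dz": 0,"turn": 0}
    - {"grip": 255,"dx": -3.4,"dy": 0,"dz": 0,"turn": 0}
    - {"grip": 255,"dx": -4,"dy": 0,"dz": 0,"turn": 0}
    - {"grip": 255,"dx": -4.6,"dy": 0,"dz": 0,"turn": 0}
    - {"grip": 255,"dx": -5.2,"dy": 0,"dz": 0,"turn": 0}
    - {"grip": 255,"dx": -5.8,"dy": 0,"dz": 0,"turn": 0}
    - {"grip": 255,"dx": -6.4,"dy": 0,"dz": 0,"turn": 0}
    - {"grip": 255,"dx": -7,"dy": 0,"dz": 0,"turn": 0}
    - {"grip": 255,"dx": -7.5,"dy": 0,"dz": 0,"turn": 0}
    - {"grip": 255,"dx": -8,"dy": 0,"dz": 0,"turn": 0}
    - {"grip": 255,"dx": -8.3,"dy": 0,"dz": 0,"turn": 0}
    - {"grip": 255,"dx": -8.6,"dy": 0,"dz": 0,"turn": 0}
    - {"grip": 255,"dx": -8.8,"dy": 0,"dz": 0,"turn": 0}
    - {"grip": 255,"dx": -8.8,"dy": 0,"dz": 0,"turn": 0}

```text
time: 16.9
eef_pos: [537.0, 124.8, 40.8]
orientation: [-0.499, 0.501, 0.5, -0.499]
wrist_force: [4.7, -1.8, 4.6]
width: 0.202
```

Request:
carry_out:
  plan:
    - {"grip": 255,"dx": -0.1,"dy": 0,"dz": 0,"turn": 0}
    - {"grip": 255,"dx": -0.2,"dy": 0,"dz": 0,"turn": 0}
    - {"grip": 255,"dx": -0.2,"dy": 0,"dz": 0,"turn": 0}

```text
time: 17.2
eef_pos: [537.0, 124.4, 40.8]
orientation: [-0.5, 0.5, 0.501, -0.498]
wrist_force: [6.0, 10.0, 4.8]
width: 0.202
```

The end stop is felt: 10 N at 89 mm of travel. I'll push slightly more, release and rise.

Request:
carry_out:
  plan:
    - {"grip": 255,"dx": -0.1,"dy": 0,"dz": 0,"turn": 0}
    - {"grip": 255,"dx": -0.1,"dy": 0,"dz": 0,"turn": 0}
    - {"grip": 120,"dx": -0.1,"dy": 0,"dz": 0,"turn": 0}
    - {"grip": 0,"dx": -0.1,"dy": 0,"dz": 0,"turn": 0}
    - {"grip": 0,"dx": -0.1,"dy": 0,"dz": 0,"turn": 0}
    - {"grip": 0,"dx": -0.1,"dy": 0,"dz": 0,"turn": 0}
    - {"grip": 0,"dx": -0.1,"dy": 0,"dz": 0,"turn": 0}
    - {"grip": 0,"dx": -0.1,"dy": -4,"dz": 0,"turn": 0}
    - {"grip": 0,"dx": -0.1,"dy": -8,"dz": 0,"turn": 0}
    - {"grip": 0,"dx": -0.1,"dy": -12,"dz": 0,"turn": 0}
    - {"grip": 0,"dx": -0.1,"dy": -17,"dz": 0,"turn": 0}
    - {"grip": 0,"dx": -0.1,"dy": -20,"dz": 0,"turn": 0}
    - {"grip": 0,"dx": -0.1,"dy": -20,"dz": 0,"turn": 0}

```text
time: 18.5
eef_pos: [537.0, 122.4, 244.8]
orientation: [-0.498, 0.502, 0.502, -0.498]
wrist_force: [0.3, 0.3, -0.5]
width: 1.001
```

```bash
python3 - <<'E'
from h import *
im,d,p=snap('wrist','w6.png'); show()
to([640,-76.3,240]); to([640,-76.3,112])
E
```

```text
{'time': 18.55, 'eef_pos': [536.109, 122.406, 241.943], 'orientation': [-0.499, 0.501, 0.501, -0.499], 'wrist_force': [-1.002, 0.566, -1.105], 'width': 1.002}
shift cm to [640, -76.3, 240] [-19.87   0.23 -10.39]
shift cm to [640, -76.3, 112] [-19.87  13.03 -10.35]
```

View pics/w6.png

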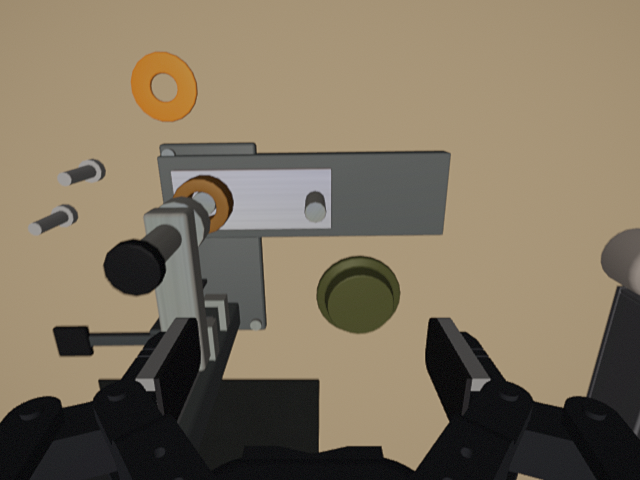

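The post top (315,212) shows the shuttle home, with the collar under the foot. I'll move around the knob to the release pad, keeping clear of the column.

Request:
carry_out:
  plan:
    - {"grip": 255,"dx": -5,"dy": 0,"dz": 0,"turn": 0}
    - {"grip": 255,"dx": -10,"dy": 0,"dz": 0,"turn": 0}
    - {"grip": 255,"dx": -15,"dy": 0,"dz": 0,"turn": 0}
    - {"grip": 255,"dx": -19.9,"dy": 0,"dz": 0,"turn": 0}
    - {"grip": 255,"dx": -19.9,"dy": 0,"dz": 0,"turn": 0}
    - {"grip": 255,"dx": -19.9,"dy": 0,"dz": -5,"turn": 0}
    - {"grip": 255,"dx": -19.9,"dy": 0,"dz": -10.3,"turn": 0}
    - {"grip": 255,"dx": -19.9,"dy": 4,"dz": -10.3,"turn": 0}
    - {"grip": 255,"dx": -19.9,"dy": 8,"dz": -10.3,"turn": 0}
    - {"grip": 255,"dx": -19.9,"dy": 8,"dz": -10.3,"turn": 0}
    - {"grip": 255,"dx": -19.9,"dy": 8,"dz": -10.3,"turn": 0}

```text
time: 19.65
eef_pos: [638.5, -76.1, 160.2]
orientation: [0.501, -0.499, -0.5, 0.5]
wrist_force: [0.1, -0.1, 1.3]
width: 0.006
```

```bash
python3 - <<'E'
from h import *
print('post',px('w6.png',315,212,76),'pad',px('w6.png',73,341,107),px('w6.png',73,341))
im,d,p=snap('top','t4.png'); show()
im,d,p=snap('wrist','w7.png')
K=np.array(p['mtx']);T=np.array(p['pose'])
c=np.linalg.inv(T)@np.array([639.3,-76.3,107,1]); print('pad px',K[0,2]+K[0,0]*c[0]/-c[2], K[1,2]-K[1,1]*c[1]/-c[2])
E
```

```text
post [537.7 125.   76. ] pad [638.6 -73.1 107. ] [638.6 -73.1 107. ]
{'time': 19.7, 'eef_pos': [639.092, -76.403, 161.872], 'orientation': [-0.499, 0.501, 0.5, -0.5], 'wrist_force': [0.646, 1.203, 0.001], 'width': 0.001}
pad px 311.99365176986953 267.4996661672694
```

Request:
carry_out:
  plan:
    - {"grip": 255,"dx": 0,"dy": 3,"dz": 0,"turn": 0}
    - {"grip": 255,"dx": 0,"dy": 5,"dz": 0,"turn": 0}
    - {"grip": 255,"dx": 0,"dy": 5.5,"dz": 0,"turn": 0}
    - {"grip": 255,"dx": 0,"dy": 6,"dz": 0,"turn": 0}
    - {"grip": 255,"dx": 0,"dy": 6.5,"dz": 0,"turn": 0}
    - {"grip": 255,"dx": 0,"dy": 7,"dz": 0,"turn": 0}
    - {"grip": 255,"dx": 0,"dy": 7.4,"dz": 0,"turn": 0}
    - {"grip": 255,"dx": 0,"dy": 7.8,"dz": 0,"turn": 0}
    - {"grip": 255,"dx": 0,"dy": 7.8,"dz": 0,"turn": 0}
    - {"grip": 255,"dx": 0,"dy": 7.8,"dz": 0,"turn": 0}

```text
time: 20.75
eef_pos: [638.8, -76.7, 82.4]
orientation: [-0.5, 0.5, 0.5, -0.5]
wrist_force: [0.0, 0.8, 1.0]
width: -0.001
```

Request:
carry_out:
  plan:
    - {"grip": 255,"dx": 0,"dy": 0,"dz": 0,"turn": 0}
    - {"grip": 255,"dx": 0,"dy": 0,"dz": 0,"turn": 0}
    - {"grip": 255,"dx": 0,"dy": 0,"dz": 0,"turn": 0}
    - {"grip": 255,"dx": 0,"dy": 0,"dz": 0,"turn": 0}
    - {"grip": 255,"dx": 0,"dy": 0,"dz": 0,"turn": 0}
    - {"grip": 255,"dx": 0,"dy": 0,"dz": 0,"turn": 0}
    - {"grip": 255,"dx": 0,"dy": 0,"dz": 0,"turn": 0}
    - {"grip": 255,"dx": 0,"dy": 0,"dz": 0,"turn": 0}
    - {"grip": 255,"dx": 0,"dy": 0,"dz": 0,"turn": 0}
    - {"grip": 255,"dx": 0,"dy": 0,"dz": 0,"turn": 0}
    - {"grip": 255,"dx": 0,"dy": 0,"dz": 0,"turn": 0}
    - {"grip": 255,"dx": 0,"dy": 0,"dz": 0,"turn": 0}
    - {"grip": 255,"dx": 0,"dy": 0,"dz": 0,"turn": 0}
    - {"grip": 255,"dx": 0,"dy": 0,"dz": 0,"turn": 0}
    - {"grip": 255,"dx": 0,"dy": 0,"dz": 0,"turn": 0}
    - {"grip": 255,"dx": 0,"dy": 0,"dz": 0,"turn": 0}
    - {"grip": 255,"dx": 0,"dy": 0,"dz": 0,"turn": 0}
    - {"grip": 255,"dx": 0,"dy": 0,"dz": 0,"turn": 0}
    - {"grip": 255,"dx": 0,"dy": 0,"dz": 0,"turn": 0}
    - {"grip": 255,"dx": 0,"dy": 0,"dz": 0,"turn": 0}

```text
time: 22.75
eef_pos: [638.7, -76.6, 82.3]
orientation: [-0.5, 0.5, 0.5, -0.5]
wrist_force: [1.3, -1.6, 1.7]
width: 0.002
```

```bash
python3 - <<'E'
from h import *
im,d,p=snap('top','t5.png'); show()
a=np.load('pics/t5.png.npz'); 
for v in range(215,240,4): print(v,[px('t5.png',u,v).tolist() for u in (303,306)])
E
```

```text
{'time': 22.8, 'eef_pos': [638.672, -76.576, 82.314], 'orientation': [0.5, -0.5, -0.5, 0.5], 'wrist_force': [0.843, -2.18, 0.636], 'width': -0.0}
215 [[577.3, 29.4, 92.6], [501.8, 16.8, 441.6]]
219 [[567.4, 29.1, 96.0], [491.7, 16.4, 460.0]]
223 [[485.0, 20.7, 462.1], [482.5, 16.0, 474.7]]
227 [[476.0, 20.2, 476.5], [474.5, 15.7, 484.9]]
231 [[467.6, 19.8, 489.7], [466.7, 15.4, 494.9]]
235 [[460.1, 19.4, 498.9], [459.0, 15.1, 505.5]]
239 [[452.5, 19.1, 509.6], [452.1, 14.8, 512.4]]
```

The arm's top reads about z 94, so the rail is near 0.020 and the foot has landed. I'll let the lever up and retreat.

Request:
carry_out:
  plan:
    - {"grip": 255,"dx": 0,"dy": -1,"dz": 0,"turn": 0}
    - {"grip": 255,"dx": 0,"dy": -2,"dz": 0,"turn": 0}
    - {"grip": 255,"dx": 0,"dy": -4,"dz": 0,"turn": 0}
    - {"grip": 255,"dx": 0,"dy": -8,"dz": 0,"turn": 0}
    - {"grip": 255,"dx": 0,"dy": -12,"dz": 0,"turn": 0}
    - {"grip": 255,"dx": 0,"dy": -16,"dz": 0,"turn": 0}
    - {"grip": 0,"dx": 0,"dy": -16,"dz": 5,"turn": 0}
    - {"grip": 0,"dx": 0,"dy": -16,"dz": 10,"turn": 0}
    - {"grip": 0,"dx": 5,"dy": -16,"dz": 12,"turn": 0}
    - {"grip": 0,"dx": 10,"dy": -16,"dz": 12,"turn": 0}
    - {"grip": 0,"dx": 10,"dy": -16,"dz": 12,"turn": 0}
    - {"grip": 0,"dx": 10,"dy": -16,"dz": 12,"turn": 0}

```text
time: 24.0
eef_pos: [518.5, 24.5, 243.2]
orientation: [-0.499, 0.5, 0.501, -0.5]
wrist_force: [-0.5, -0.7, 0.2]
width: 0.993
```

```bash
python3 - <<'E'
from h import *
im,d,p=snap('wrist','w8.png'); show()
K=np.array(p['mtx']);T=np.array(p['pose'])
def pr(P):
    c=np.linalg.inv(T)@np.array([*P,1]); return K[0,2]+K[0,0]*c[0]/-c[2], K[1,2]-K[1,1]*c[1]/-c[2]
for n,P in (('cap',(537,24,149)),('railtop',(637,24,169)),('post',(537,124,76)),('pad',(639,-75,107)),('armtop',(590,24,94))):
    u,v=pr(P); print(n,round(u),round(v),px('w8.png',u,v) if 0<u<639 and 0<v<479 else '')
E
```

```text
{'time': 24.05, 'eef_pos': [518.76, 23.498, 242.885], 'orientation': [-0.5, 0.5, 0.5, -0.5], 'wrist_force': [0.263, -0.744, -0.103], 'width': 0.999}
cap 311 270 [537.1  24.  148.7]
railtop 311 417 [637.2  24.  168.8]
post 433 235 [536.9 123.9  76.3]
pad 191 363 [521.3 -17.3 268.4]
armtop 311 303 [590.  24.  94.]
```

View pics/w8.png

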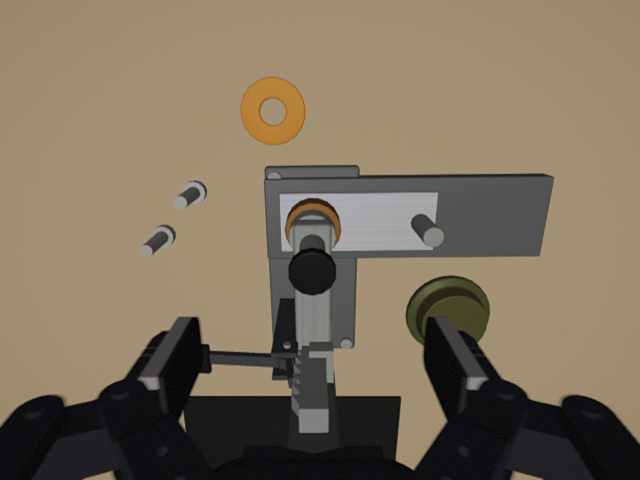

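The foot rests on the collar: the cap is at z 148.7, the rail top at 168.8 and the post at (433,235). The bystander parts in view are in place and the gripper is clear. Handing in.

```bash
python3 -c "
from h import *
r.close_job()"
```

```text
the job is handed in; nothing more can be done
```

I handed the job in at about 24 s of the 72 s, with the collar clamped under the foot and the robot clear of everything. No verdict is given.

**What I did**
- **Rail:** I lifted it until it leaned on the rubber stop with about 7 N. That figure is the wrist force, about 15 N, less the usual lifting load. The stop met the rail at about 0.068 m. Let go, it hung on its pawl at about 0.062 m.
- **Shuttle:** I slid it until the end stop pushed back with 10 N, after about 89 mm of travel.
- **Release:** I held the lever about 25 mm down (roughly 0.3 rad) for just over 2 s, then let it up and backed away.

**Last checks**
- **Rail height:** The cap and the rail top both put the rail at about 0.020 m, inside the 0.017–0.0225 m band.
- **Shuttle and collar:** The shuttle post is about 90 mm from its start, and the collar looks centred under the foot.
- **Bystanders:** The bolts, shield and cover look unmoved. The wrench, jar and race were out of the last view, but I never went near them.

**What didn't go as planned**
- **Knob grip:** My first grip was 14 mm too high, on the cap. Even lower down, the finger blocks held the cap's sides instead of the pads closing on the stem. I briefly squeezed with 60 N before lowering it to 38 N. If that counts as the gripper's body pressing on something, it could exceed the 40 N limit. The rail followed the tool without slipping.
- **Lever force:** The wrist read only 1 to 2 N while pressing the lever, below the stated 2 to 5 N, but the foot did come down.
- **Not measured:** I couldn't read the foot's force on the collar directly.

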